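# Free the ratchet pawl and bring the drying press down

## Task

The clay star on the bed of the small green hand press has to dry flat. Press the red thumb tab at the back of the press fully down with the fingertips to free the ratchet pawl, and only then push the lever down by its wooden cross bar until the press plate rests on the star, and leave it there with the pawl still free. Only press and push, without forcing anything: nothing is pinched or picked up, the star stays where it lies on the bed, and the other things on the table stay where they are.

Things in the scene. Friction and masses are not known exactly. Their poses are not given: they have to be found in the camera images.
- press: green hand press fixed to the table; bed 150 x 96 mm, 14 mm thick. Origin: on the table under the middle of the bed, where the star lies. Its x axis runs level from the bed to the back of the press (towards the hinge and, beyond it, the pawl), y across the press, z up. Two cheeks (38 mm over their outsides) carry the lever hinge and, behind it, the pawl pivot
- press_bed (a point): the middle of the bed's top face, 14 mm above the table
- lever_hinge (a point): the lever's hinge axis (along the press's y), 80 mm behind the middle of the bed in the press's +x, 85 mm above the table
- lever_bar (a point): the middle of the wooden cross bar at the lever's free end: a round bar 22 mm thick, 106 mm long along the press's y; the point is on the bar's axis, 160 mm from the hinge axis, so the bar's top is 11 mm above it. At the start it stands about 0.19 m above the table; with the lever down it is about 85 mm above the table. It moves on an arc about the hinge: at joint value q it is 160 mm x cos(0.75 - q) from the hinge in the press's -x and 160 mm x sin(0.75 - q) above it
- lever (a joint): lever angle in rad: 0 at its highest, grows as the bar goes down; starts at 0 to 0.07. At 0.75 the lever is level and the plate (plywood, 60 x 60 mm, 80 mm from the hinge) lies flat on the 8 mm thick star, which stops it. While the pawl is in, its nose stops the square teeth of the ratchet wheel, 90 mm across, both ways (about 0.1 rad of play). The hinge is stiff: the lever stays where it is left and takes about 3 to 8 N on the bar to move
- pawl_tab (a point): the middle of the top face of the red thumb tab, 32 mm long (press's x) and 36 mm wide, 7 mm thick; with the pawl in it is level, 170 mm behind the middle of the bed in the press's +x and 134 mm above the table, with free room above and behind. It goes down about 17 mm (and tips back) when pressed
- pawl (a joint): pawl angle in rad: 0 with its nose between the teeth, grows as the tab is pressed down, stop at 0.40; the nose is clear of the teeth from about 0.2. A stiff pivot, no spring: it takes about 3 N on the tab and stays where it is left
- star: flat clay star 49 x 48 mm, 8 mm thick, 12 g, loose on the bed; origin at the centre of its underside
- green_pot: closed round glaze pot with a green lid, 60 mm across, 74 mm high; origin at the centre of its underside; a bystander
- yellow_pot: closed round glaze pot with an ochre yellow lid, 64 mm across, 80 mm high; origin at the centre of its underside; a bystander
- rib: kidney-shaped wooden rib lying flat, 96 x 61 x 9 mm; origin at the centre of its underside; a bystander
- needle: needle tool with a red handle lying flat, 148 mm long; origin at the centre of its underside; a bystander
- loop: wire loop tool with a wooden handle lying flat, 169 mm long; origin at the centre of its underside; a bystander

How it is judged:
By the outcome, as a careful person would: the job done as asked, in the order asked, and still so for the second after the job is handed in, with the robot touching nothing.
It also fails if it takes over 45 s, if anything falls off the work surface, if the arm or the gripper's body presses on something with over 40 N, if the wrist force passes 120 N, or if a joint passes its speed limit or range.

## Robot

A 6-joint arm with a two-finger parallel gripper is mounted at the origin on a cart in front of the work surface, level with it; the furniture and walls round the work are solid. World frame = base frame: x ahead of the robot, y to its left, z up, the work surface at z = 0. Lengths are in m, angles in rad, forces in N, time in s.
With the tool pointing down it reaches from about 0.375 to 0.9 m from the base axis. Payload 3.1 kg.
Tool frame: the origin (TCP) lies at the very end of the fingers, on their centre line; the grasp point (between the pads) lies 19 mm behind it; z points along the fingers, y is the line along which they close (so a half turn about z gives the same grasp; the last joint's range is limited). The gripper opens to 87 mm and grips with 3 to 60 N. Pads are 19 mm wide; open, the fingers measure 117 mm over their backs; the gripper's body (75 mm by 190 mm) begins 51 mm behind the grasp point.
Start: joints at [-1.452, 0.527, 1.433, -0, 1.181, -0.178], TCP at [0.183, -0.598, 0.223] pointing down, gripper open.
Joint ranges: [-3.08, 3.08], [-0.75, 2.2], [0.22, 2.44], [-1.43, 4.57], [0, 2.65], [-2.85, 2.85]. Speed limits (rad/s): [2.79, 2.79, 3.14, 3.14, 3.14, 3.14].

## Interface

Orientations are given as a unit quaternion [x, y, z, w].
In Python, from rig import robot gives the robot as it stands. The module is installed in compiled form; this text tells all that it offers.
- The arm moves only by the tool servo_tool, never from a script. Its argument "rows" is one flat list of numbers, 5 for each row, row after row: the closure, from -1 (fully open) to 1 (shut), so that 0 is half open, then the shift along the tool's x, y, z in m, then the turn about the tool's z in degrees. A call has 1 to 5 rows; each row shifts and turns the commanded pose from where the row before left it, along the tool's axes as they then stand; what a row does not reach is not made up. A row lasts 1/12 s, in which the tool goes at most 41.7 mm and 7.16 degrees, less where a joint would pass 70% of its speed; a pose out of reach is approached as far as the arm can. A call with a gripper value outside its range is refused whole. The fingers move at their own pace and stop on an object; "newtons" is the grip in N (left out, the last holds). Time passes only in rows, so rows that do not move let the fingers close. It gives the time, the measured TCP pose, the force, the opening and the grip force at its end, in the units of the state.
- robot.get_obs(): the state, without advancing time (a new reading comes with each control period).
- robot.camera(name): name is "scene" or "side" or "wrist"; returns a dict with "pixels" (384x512x3 uint8, red, green, blue), "intrinsics" (3x3 intrinsics, pixels), "dist" ([k1, k2, p1, p2, k3] as OpenCV has them; the pictures are not rectified), "rvec" (rotation vector, rad) and "tvec" (3), from world to camera coordinates, as OpenCV has them; the wrist camera has in their place "mount" (4x4, takes a point from camera to tool coordinates, whose origin is the TCP and whose axes are the flange's). Camera axes: x right, y down, z forward; pixel columns grow to the right and rows downward; lengths in m; the calibration is good to about 2 mm. A picture is of the moment at which its call begins: read the wrist's pose just before it. There is no depth.
- robot.hand_in(): hands the job in; it is judged then, once.
Trained networks look in a picture, given as the dict that the camera call returned (one of the last four; its "shot" number tells which), for a name from the list of things; names that differ only in an ending like _2 or _b are one class to them, and where a whole thing is asked for, a point or a joint stands for the part that bears it (a point fixed in the world has none). Each returns a list of dicts, best first, with "score" (0 to 1); they miss things now and then, are a little off and sometimes report something else, mostly with a low value. They report only what shows in the picture. A call takes as long as a camera call.
- robot.spot_in(picture, query): "at" ([x, y, z] in m, in world coordinates, good to about 4 mm: the middle of the surface that is visible of it).
- robot.outline_of(picture, query): "region" (384x512 bool, what is visible of it).
- robot.place_of(picture, query): "at" ([x, y, z] in m, in world coordinates, good to about 4 mm: a listed point, or the origin of a listed thing).
The state is a dict: "time": time; "q": joint angles; "joint_velocities": joint speeds; "joint_torque": joint torques, N m; "position": TCP position; "tool_rot": TCP orientation; "ft_force": force on the tool from outside, world axes, zero at the start; "moment": the same for the moment, N m; "grip_width": finger opening in m; "grip_force": force on a finger pad.
Only numpy, scipy, OpenCV 4.12 (cv2) and the standard library are available. Lean on these libraries where they do the work, as an engineer would, in place of code of your own. Each camera call takes 0.05 s, during which the arm holds its last target. There are 200 camera calls.

## Working session

There is one attempt and no reset: what is moved stays moved. The work goes in short steps, Python scripts to look and compute and a tool call to move; the robot and the scene stay as the last step left them, time stands still between calls to the robot, and variables do not carry over. Pictures are saved under pics/ and viewed, at most 10 in all, crops included, and the job is handed in when it is done.

Besides the shell and the picture viewer there is one more tool, called as a command line: name --argument value ..., lists and objects as JSON in quotes. servo_tool: Moves the arm, as the interface text tells. Its arguments: {"type":"object","properties":{"rows":{"type":"array","items":{"type":"number"}},"newtons":{"type":"number"}},"required":["rows"]}

```bash
mkdir -p pics; cat > h.py <<'E'
from rig import robot
import numpy as np, cv2
def look(n,f):
    p=robot.camera(n); cv2.imwrite('pics/'+f,p['pixels'][:,:,::-1]); return p
E
python3 - <<'E'
from h import *
o=robot.get_obs(); print(o['time'],o['position'],o['tool_rot'],o['grip_width'])
for n in ('scene','side'):
    p=look(n,n+'0.png')
    for q in ('press','press_bed','lever_hinge','lever_bar','pawl_tab','star','green_pot','yellow_pot','rib','needle','loop'):
        r=robot.place_of(p,q)
        print(n,q,[(np.round(d['at'],3).tolist(),round(d['score'],2)) for d in r[:2]])
a=cv2.imread('pics/scene0.png');b=cv2.imread('pics/side0.png')
cv2.imwrite('pics/both0.png',cv2.resize(np.vstack([a,b]),(800,1200))[:600]) 
E
```

```text
0.0 [ 0.18273892 -0.59693153  0.22158694] [ 9.89010791e-01  1.47839493e-01  4.49585162e-05 -1.06622258e-03] 0.08686918069215936
scene press [([0.444, -0.274, -0.003], 0.78)]
scene press_bed [([0.446, -0.279, 0.013], 0.78)]
scene lever_hinge [([0.53, -0.277, 0.087], 0.61)]
scene lever_bar [([0.406, -0.277, 0.191], 0.95)]
scene pawl_tab [([0.614, -0.272, 0.141], 0.6)]
scene star [([0.447, -0.275, 0.015], 0.51)]
scene green_pot [([0.535, 0.226, 0.002], 0.7)]
scene yellow_pot [([0.467, 0.066, -0.003], 0.76)]
scene rib [([0.383, -0.029, -0.001], 0.46)]
scene needle [([0.65, -0.406, -0.002], 0.44)]
scene loop [([0.427, 0.322, -0.001], 0.63)]
side press [([0.446, -0.283, -0.003], 0.79)]
side press_bed [([0.445, -0.278, 0.014], 0.8)]
side lever_hinge [([0.525, -0.28, 0.086], 0.55)]
side lever_bar [([0.407, -0.28, 0.19], 0.97)]
side pawl_tab [([0.619, -0.274, 0.135], 0.6)]
side star [([0.448, -0.281, 0.017], 0.37), ([0.532, 0.23, -0.0], 0.34)]
side green_pot [([0.535, 0.227, 0.003], 0.58)]
side yellow_pot [([0.466, 0.073, -0.001], 0.96)]
side rib [([0.384, -0.028, -0.002], 0.69)]
side needle [([0.654, -0.407, -0.001], 0.44)]
side loop [([0.427, 0.324, 0.002], 0.75)]
```

View pics/scene0.png

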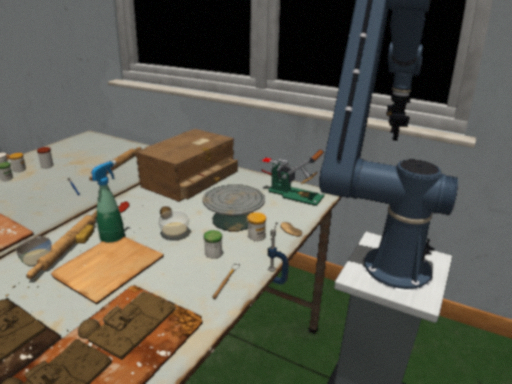

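View pics/side0.png

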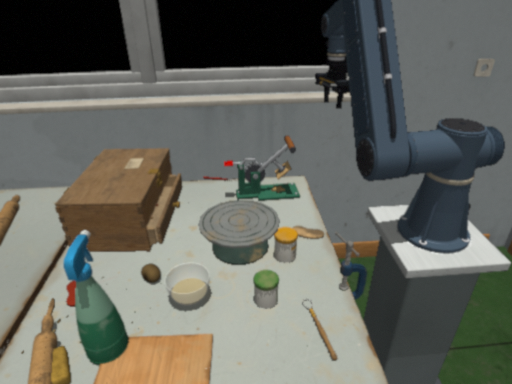

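Scene picture: the red tab is at (267,160) and the cross bar at (316,155). In the side picture the tab is at (229,162) and the bar at (290,143). Both cameras agree with the given geometry, with the press x axis about 1–2° from world x. Next I shut the fingers, lift and align the tool.

servo_tool --rows '[1, 0, 0, -0.015, 5, 1, 0, 0, -0.015, 5, 1, 0, 0, -0.01, 5.5, 1, 0.03, -0.02, 0, 0, 1, 0.03, -0.02, 0, 0]' --newtons 5

```text
time: 1.62
position: [0.2411, -0.5575, 0.2635]
tool_rot: [1.0, 0.011, 0.0, 0.001]
ft_force: [1.0, 0.5, -0.5]
grip_width: 0.0614
grip_force: 0.0
```

servo_tool --rows '[1, 0.03, -0.021, 0, 0, 1, 0.03, -0.021, 0, 0, 1, 0.03, -0.021, 0, 0, 1, 0.03, -0.021, 0, 0, 1, 0.03, -0.021, 0, 0]'

```text
time: 2.03
position: [0.3902, -0.446, 0.2627]
tool_rot: [1.0, 0.013, 0.0, 0.0]
ft_force: [1.1, -1.0, -0.1]
grip_width: 0.0281
grip_force: 0.0
```

servo_tool --rows '[1, 0.03, -0.021, 0, 0, 1, 0.03, -0.021, 0, 0, 1, 0.03, -0.021, 0, 0, 1, 0.03, -0.021, 0, 0, 1, 0.03, -0.021, 0, 0]'

```text
time: 2.45
position: [0.5374, -0.337, 0.2626]
tool_rot: [1.0, 0.013, 0.0, 0.0]
ft_force: [-0.1, -0.9, -0.7]
grip_width: 0.0019
grip_force: 0.0
```

```bash
python3 - <<'E'
from h import *
o=robot.get_obs(); print(o['position'],o['tool_rot'])
p=look('wrist','w1.png'); print(np.round(p['mount'],3).tolist())
for q in ('lever_hinge','lever_bar','pawl_tab','press_bed','star'):
    r=robot.place_of(p,q); print(q,[(np.round(d['at'],3).tolist(),round(d['score'],2)) for d in r[:2]])
r=robot.spot_in(p,'pawl_tab'); print([(np.round(d['at'],3).tolist(),round(d['score'],2)) for d in r[:2]])
E
```

```text
[ 0.53742176 -0.33696438  0.26264872] [9.99913312e-01 1.31666765e-02 3.63685910e-05 7.13302861e-05]
[[-0.001, -0.957, -0.29, 0.079], [1.0, -0.001, -0.0, -0.0], [0.0, -0.29, 0.957, -0.162], [0.0, 0.0, 0.0, 1.0]]
lever_hinge [([0.648, -0.404, 0.002], 0.18)]
lever_bar []
pawl_tab [([0.615, -0.274, 0.139], 0.95), ([0.448, -0.28, -0.002], 0.7)]
press_bed [([0.444, -0.275, 0.011], 0.89)]
star [([0.445, -0.277, 0.013], 0.8)]
[]
```

View pics/w1.png

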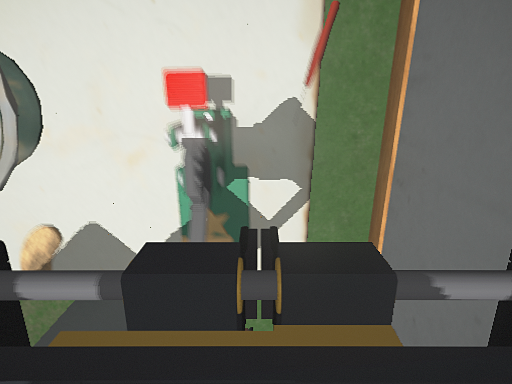

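The wrist view shows the red tab centred at (186,88), with the hand clear of everything. The network's (0.615, -0.274) matches the two earlier readings. Next I move above the tab, slightly behind its middle, and go down.

servo_tool --rows '[1, 0.03, -0.021, 0, 0, 1, 0.03, -0.02, 0, 0, 1, 0.026, -0.02, 0, 0, 1, 0, 0, 0.03, 0, 1, 0, 0, 0.03, 0]'

```text
time: 3.22
position: [0.6227, -0.276, 0.2045]
tool_rot: [1.0, 0.013, 0.003, 0.002]
ft_force: [-0.4, -0.3, -1.5]
grip_width: 0.0005
grip_force: 0.0
```

servo_tool --rows '[1, 0, 0, 0.03, 0, 1, 0, 0, 0.015, 0, 1, 0, 0, 0.01, 0, 1, 0, 0, 0, 0]'

```text
time: 3.55
position: [0.6183, -0.2755, 0.1449]
tool_rot: [1.0, 0.012, -0.002, -0.001]
ft_force: [-0.2, 0.5, 0.7]
grip_width: 0.0005
grip_force: 0.0
```

servo_tool --rows '[1, 0, 0, 0.004, 0, 1, 0, 0, 0.004, 0, 1, 0, 0, 0.004, 0, 1, 0, 0, 0.003, 0, 1, 0, 0, 0, 0]'

```text
time: 3.97
position: [0.6213, -0.2755, 0.1332]
tool_rot: [1.0, 0.013, 0.001, 0.001]
ft_force: [0.2, -0.8, 1.5]
grip_width: 0.0003
grip_force: 0.1
```

servo_tool --rows '[1, 0, 0, 0.003, 0, 1, 0, 0, 0.003, 0, 1, 0, 0, 0.002, 0, 1, 0, 0, 0, 0]'

```text
time: 4.3
position: [0.6222, -0.2755, 0.1251]
tool_rot: [1.0, 0.013, 0.002, 0.001]
ft_force: [4.6, -0.1, 2.8]
grip_width: 0.0002
grip_force: 1.9
```

servo_tool --rows '[1, 0, 0, 0.002, 0, 1, 0, 0, 0.002, 0, 1, 0, 0, 0.002, 0, 1, 0, 0, 0, 0]'

```text
time: 4.63
position: [0.6221, -0.2755, 0.119]
tool_rot: [1.0, 0.013, 0.002, 0.001]
ft_force: [4.6, 0.9, 4.0]
grip_width: 0.0004
grip_force: 2.6
```

servo_tool --rows '[1, 0, 0, 0.0015, 0, 1, 0, 0, 0.0015, 0, 1, 0, 0, 0, 0]'

```text
time: 4.88
position: [0.6222, -0.2756, 0.1183]
tool_rot: [1.0, 0.013, 0.002, 0.001]
ft_force: [3.2, 1.5, 12.3]
grip_width: 0.0006
grip_force: 6.3
```

The force rose to 12 N with z stopped at 0.118, so the tab is at its stop. I retreat upward and look.

servo_tool --rows '[1, 0, 0, -0.005, 0, 1, 0, 0, -0.03, 0, 1, 0, 0, -0.04, 0, 1, 0, 0, -0.04, 0, 1, 0, 0, -0.02, 0]'

```text
time: 5.3
position: [0.62, -0.2755, 0.254]
tool_rot: [1.0, 0.013, 0.0, 0.001]
ft_force: [0.2, -0.8, 1.3]
grip_width: 0.0007
grip_force: 0.0
```

```bash
python3 - <<'E'
from h import *
o=robot.get_obs(); print(o['position'],o['ft_force'])
s=look('side','s2.png')
for p in (s,robot.camera('scene'),):
  for q in ('lever_bar','pawl_tab'):
    r=robot.place_of(p,q); print(q,[(np.round(d['at'],3).tolist(),round(d['score'],2)) for d in r[:2]])
i=s['pixels'][110:220,190:330,::-1]; cv2.imwrite('pics/s2c.png',cv2.resize(i,None,fx=5,fy=5))
E
```

```text
[ 0.62004431 -0.27549163  0.25401002] [ 0.18425612 -0.82147466  1.31906399]
lever_bar [([0.406, -0.279, 0.188], 0.78)]
pawl_tab [([0.62, -0.273, 0.116], 0.4)]
lever_bar [([0.405, -0.279, 0.191], 0.8), ([0.615, -0.271, 0.116], 0.74)]
pawl_tab [([0.614, -0.27, 0.121], 0.46), ([0.536, 0.228, 0.001], 0.29)]
```

View pics/s2c.png

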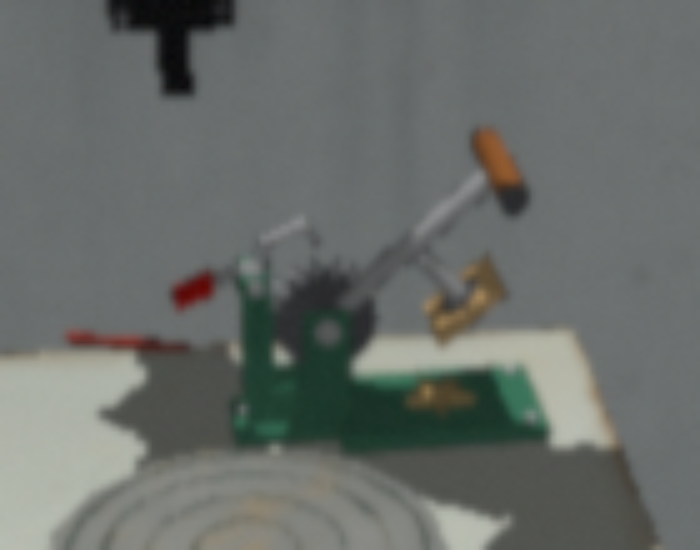

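The crop shows the red tab tipped back and down at about (190,290) and the nose lifted clear of the wheel. The bar is untouched at (500,170). Next I move above the bar.

servo_tool --rows '[1, -0.035, 0, 0, 0, 1, -0.04, 0, 0, 0, 1, -0.04, -0.001, 0, 0, 1, -0.04, -0.001, 0, 0, 1, -0.035, 0, 0, 0]'

```text
time: 6.02
position: [0.4266, -0.276, 0.2481]
tool_rot: [1.0, 0.013, -0.003, -0.002]
ft_force: [-0.7, -1.2, -0.4]
grip_width: 0.0009
grip_force: 0.0
```

servo_tool --rows '[1, -0.025, 0, 0, 0, 1, 0, 0, 0.02, 0, 1, 0, 0, 0.015, 0, 1, 0, 0, 0, 0, 1, 0, 0, 0, 0]'

```text
time: 6.43
position: [0.4042, -0.2776, 0.2137]
tool_rot: [1.0, 0.013, -0.002, -0.002]
ft_force: [-0.1, -0.0, 0.4]
grip_width: 0.0005
grip_force: 0.0
```

servo_tool --rows '[1, 0, 0, 0.007, 0, 1, 0, 0, 0.006, 0, 1, -0.004, 0, 0.005, 0, 1, -0.004, 0, 0.005, 0, 1, -0.003, 0, 0.005, 0]'

```text
time: 6.85
position: [0.3943, -0.2794, 0.1876]
tool_rot: [1.0, 0.014, 0.0, 0.001]
ft_force: [-1.6, -0.3, 5.5]
grip_width: 0.0005
grip_force: 2.3
```

servo_tool --rows '[1, -0.003, 0, 0.005, 0, 1, -0.003, 0, 0.005, 0, 1, -0.003, 0, 0.005, 0]'

```text
time: 7.1
position: [0.384, -0.2798, 0.1725]
tool_rot: [1.0, 0.014, -0.001, 0.001]
ft_force: [-4.3, -1.7, 5.2]
grip_width: 0.0004
grip_force: 2.8
```

servo_tool --rows '[1, -0.002, 0, 0.005, 0, 1, -0.003, 0, 0.005, 0, 1, -0.002, 0, 0.005, 0, 1, -0.002, 0, 0.005, 0, 1, -0.002, 0, 0.005, 0]'

```text
time: 7.52
position: [0.3739, -0.2793, 0.1471]
tool_rot: [1.0, 0.013, -0.0, -0.0]
ft_force: [-2.8, -0.6, 4.0]
grip_width: 0.0004
grip_force: 1.9
```

servo_tool --rows '[1, -0.002, 0, 0.005, 0, 1, -0.001, 0, 0.005, 0, 1, -0.001, 0, 0.005, 0, 1, -0.001, 0, 0.005, 0, 1, 0, 0, 0.005, 0]'

```text
time: 7.93
position: [0.3693, -0.2792, 0.1219]
tool_rot: [1.0, 0.013, -0.0, -0.0]
ft_force: [-2.6, 1.2, 3.1]
grip_width: 0.0009
grip_force: 1.5
```

servo_tool --rows '[1, -0.001, 0, 0.005, 0, 1, -0.001, 0, 0.005, 0, 1, -0.001, 0, 0.004, 0, 1, 0, 0, 0.003, 0, 1, 0, 0, 0.002, 0]'

```text
time: 8.35
position: [0.3664, -0.2794, 0.103]
tool_rot: [1.0, 0.013, -0.0, -0.0]
ft_force: [-1.4, 0.9, 3.1]
grip_width: 0.0004
grip_force: 1.1
```

servo_tool --rows '[1, 0, 0, 0.002, 0, 1, 0, 0, 0.0015, 0, 1, 0, 0, 0.001, 0, 1, 0, 0, 0, 0]'

```text
time: 8.68
position: [0.3667, -0.2798, 0.0989]
tool_rot: [1.0, 0.013, 0.0, 0.0]
ft_force: [-0.1, -0.2, 0.5]
grip_width: 0.0007
grip_force: 0.0
```

servo_tool --rows '[1, 0, 0, 0.001, 0, 1, 0, 0, 0.001, 0, 1, 0, 0, 0, 0]'

```text
time: 8.93
position: [0.3668, -0.28, 0.0973]
tool_rot: [1.0, 0.013, 0.0, 0.0]
ft_force: [-1.4, 1.1, 3.7]
grip_width: 0.0
grip_force: 1.8
```

servo_tool --rows '[1, 0, 0, 0.001, 0, 1, 0, 0, 0, 0]'

```text
time: 9.1
position: [0.3668, -0.28, 0.0971]
tool_rot: [1.0, 0.013, 0.0, 0.001]
ft_force: [-1.9, 1.4, 11.0]
grip_width: 0.0006
grip_force: 5.6
```

The force rose to 11 N at z = 0.097, where the bar's top should be with the lever level, so the plate is on the star. I retreat straight up and check.

servo_tool --rows '[1, 0, 0, -0.005, 0, 1, 0, 0, -0.025, 0, 1, 0, 0, -0.035, 0, 1, 0, 0, -0.035, 0, 1, 0, 0, -0.02, 0]'

```text
time: 9.52
position: [0.3678, -0.281, 0.2193]
tool_rot: [1.0, 0.013, 0.002, 0.002]
ft_force: [1.2, -0.7, -0.1]
grip_width: 0.0007
grip_force: 0.0
```

servo_tool --rows '[1, 0, 0, 0, 0, 1, 0, 0, 0, 0, 1, 0, 0, 0, 0]'

```text
time: 9.77
position: [0.3662, -0.2792, 0.2154]
tool_rot: [1.0, 0.013, -0.0, -0.0]
ft_force: [-0.2, 0.0, -0.4]
grip_width: 0.0003
grip_force: 0.0
```

```bash
python3 - <<'E'
from h import *
o=robot.get_obs(); print(o['position'],o['ft_force'])
s=look('side','s3.png')
for p in (s,robot.camera('scene')):
  for q in ('lever_bar','pawl_tab','yellow_pot','rib','needle'):
    r=robot.place_of(p,q); print(q,[(np.round(d['at'],3).tolist(),round(d['score'],2)) for d in r[:2]])
i=s['pixels'][110:220,190:330,::-1]; cv2.imwrite('pics/s3c.png',cv2.resize(i,None,fx=5,fy=5))
E
```

```text
[ 0.36617928 -0.27923182  0.21543128] [-0.15664253  0.00603551 -0.35658154]
lever_bar [([0.365, -0.283, 0.086], 0.78), ([0.444, -0.279, 0.014], 0.17)]
pawl_tab [([0.618, -0.276, 0.115], 0.6), ([0.53, -0.276, 0.084], 0.24)]
yellow_pot [([0.462, 0.072, 0.0], 0.9)]
rib [([0.651, -0.404, 0.003], 0.73), ([0.382, -0.027, 0.0], 0.67)]
needle [([0.654, -0.404, 0.001], 0.55)]
lever_bar [([0.37, -0.281, 0.086], 0.76), ([0.648, -0.406, 0.003], 0.38)]
pawl_tab [([0.614, -0.271, 0.117], 0.39)]
yellow_pot [([0.464, 0.068, -0.002], 0.55)]
rib [([0.383, -0.031, 0.004], 0.75)]
needle [([0.65, -0.406, 0.001], 0.41)]
```

View pics/s3c.png

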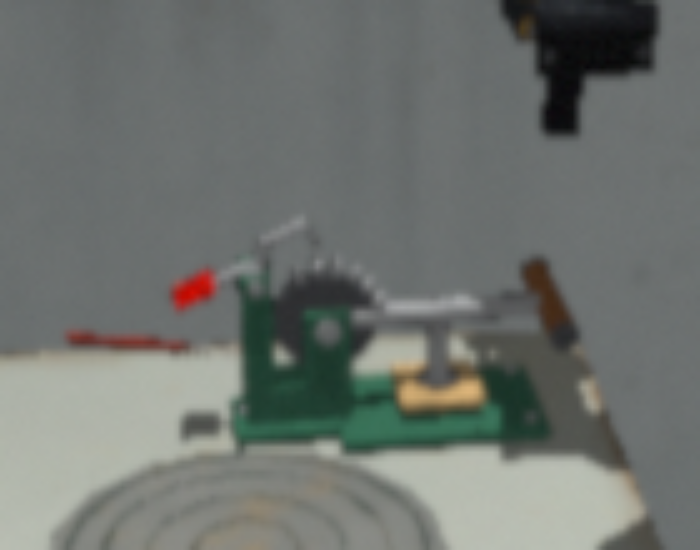

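The crop shows the lever level with the plate on the star at (440,390). The tab is still down at (195,290), the nose is clear of the wheel, and the hand is off everything.

```bash
python3 -c "
from rig import robot
print(robot.hand_in())"
```

```text
the job is handed in; nothing more can be done
None
```

The job is handed in: I pressed the red tab to its stop first, then pushed the lever down until the plate rested on the star; the last pictures show the pawl still free, the hand clear and no bystander near the press moved.

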